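Hang up the casting pail by its bail

ROBOT

A 7-joint arm with a two-finger parallel gripper is mounted at the origin on the work surface. World frame = base frame: x ahead of the robot, y to its left, z up, the work surface at z = 0. Lengths are in m, angles in rad, forces in N, time in s.
With the tool pointing down it reaches from about 0.425 to 0.925 m from the base axis. Payload 6.8 kg.
Tool frame: the origin (TCP) lies at the very end of the fingers, on their centre line; the grasp point (between the pads) lies 19 mm behind it; z points along the fingers, y is the line along which they close (so a half turn about z gives the same grasp; the last joint's range is limited). The gripper opens to 85 mm and grips with 20 to 120 N. Pads are 22 mm wide; open, the fingers measure 114 mm over their backs; the gripper's body (76 mm by 85 mm) begins 54 mm behind the grasp point. The pads swing forward as they close: fully open they stand 13 mm farther back than shut.
Start: joints at [-1.388, 0.477, 0.022, 1.555, -0.011, 1.109, -0.083], TCP at [0.194, 0.647, 0.231] pointing down, gripper open.
Joint ranges: [-2.96, 2.96], [-0.34, 2.1], [-1.41, 1.46], [0.24, 2.44], [-1.37, 4.51], [0.17, 1.92], [-2.96, 2.96]. Speed limits (rad/s): [2.39, 2.39, 3.14, 3.14, 3.14, 3.14, 3.14].

INTERFACE

Orientations are given as a rotation vector (axis times angle).
In Python, from bench import monitor, optics, r gives the robot as it stands.
- The arm moves only by the shell command python3 -m crank 'ROWS' [OPENING] [FORCE]. ROWS is JSON, a list of rows, each a list of 2 entries, a list of its own where there are three numbers: the shift along the tool's x, y, z in cm, then the turn, a rotation vector about the tool's x, y, z in rad. A call has 1 to 5 rows; each row shifts and turns the commanded pose from where the row before left it, along the tool's axes as they then stand; what a row does not reach is not made up. A row lasts 1/10 s, in which the tool goes at most 50 mm and 8.59 degrees, less where a joint would pass 70% of its speed; a pose out of reach is approached as far as the arm can. A call is refused whole if a number of a shift passes 5 or a number of a turn 0.15, either way. A call with a gripper value outside its range is refused whole. OPENING is the finger opening in cm, from 0 to 8.54, set as the call begins (- or left out, the last holds). The fingers move at their own pace and stop on an object; FORCE is the grip in N (left out, the last holds). Time passes only in rows, so rows that do not move let the fingers close. It gives the time, the measured TCP pose, the force, the opening and the grip force at its end, in the units of the state.
- monitor.get_obs(): the state, without advancing time (a new reading comes with each control period).
- optics.grab_frame(name): name is "scene" or "top" or "wrist"; returns (picture, depth): 400x640x3 uint8, red, green, blue; 400x640 float32, m along the optical axis (not along the pixel's ray), 0 where there is no reading.
- optics.camera_model(name): a dict with "vertical_fov" (degrees; the focal length in pixels is half the picture's height over the tangent of half this angle, whatever the lens; pixels are square), "cx", "cy" (the principal point, pixels), "R" (3x3) and "t" (3): a world point X has camera coordinates R X + t; the wrist camera has in their place "hand_eye" (4x4, takes a point from camera to tool coordinates, whose origin is the TCP and whose axes are the flange's). Camera axes: x right, y down, z forward; pixel columns grow to the right and rows downward; lengths in m; the calibration is good to about 2 mm. A picture is of the moment at which its call begins: read the wrist's pose just before it. camera_model takes no time and is no camera call.
- r.hand_in(): hands the job in; it is judged then, once.
The state is a dict: "clock": time; "joints": joint angles; "qvel": joint speeds; "tau": joint torques, N m; "tcp_pos": TCP position; "orientation": TCP orientation; "contact_force": force on the tool from outside, world axes, zero at the start; "moment": the same for the moment, N m; "grip_width": finger opening in m; "gripper_force": force on a finger pad.
Only numpy, scipy, OpenCV 4.12 (cv2) and the standard library are available. Lean on these libraries where they do the work, as an engineer would, in place of code of your own. Each camera call takes 0.05 s, during which the arm holds its last target. There are 200 camera calls.

TASK

The small open pail of finger casts has its wire bail folded down. Swing the bail upright while the pail stays standing on the mat, then lift the pail by it and hang it gently on the rack, with the wire in the valleys of both prongs, and leave it hanging still. Keep the pail upright the whole time, do not let it fall, and leave the other things on the bench where they are.

Things in the scene. Friction and masses are not known exactly. Their poses are not given: they have to be found in the camera images.
- pail: small open white pail of finger casts on the mat, loose, 85 mm tall, 84 mm across the foot, 98 mm the rim, 0.25 to 0.5 kg. Origin: centre of its underside; z up. Ears on its +y and -y sides, 76 mm up, carry the wire bail (pivot axis along y). The bail starts folded to the pail's -x side (robot's right, world -y, at most 0.72 rad askew), its grip 10 to 20 mm from the wall.
- bail (a joint): angle of the bail (rad): 0 upright over the mouth, positive folded towards the pail's -x side, stops at +-2.1; it starts at about 1.7 to 2.0, i.e. a little below level. The pivots are slightly stiff (about 0.012 N m): the bail stays where it is left.
- bail_grip (a point): centre of the bail's white plastic grip, a roller 12 mm in diameter and 40 mm long along the pail's y, 75 mm from the pivot axis. The bail is 5 mm steel wire, 112 mm wide at the pivots; its straight top runs 42 mm to each side of this point. This frame turns with the bail: its z points from the pivot axis to the grip.
- rack: fixed steel rack. Origin: on the table under the seat. Base 110 mm wide (y), x -40 to +130 mm, 10 mm thick; a post at x = +115 mm, 232 mm tall; from its crossbar two 8 mm prongs reach to -x (roughly towards the robot) at y = -30 and +30 mm, level at 232 mm height, dipping from x = +45 mm to a valley at x = 0 (axis 210 mm high), then up to a tip at x = -28 mm (top 240 mm). Open between the prongs.
- rack_seat (a point): where the centre of the bail's grip lies when the bail hangs in both valleys: rack x = 0, y = 0, 217.5 mm above the table; axes as the rack's (bail wire along y). The pail's rim lies 66 mm below the upright grip, so it has to come in from the tips' side, with the wire above the prongs and the rim below them.
- tub: bystander: lidded white plastic tub, 102 mm across, 94 mm tall, no bail, loose; origin centre of its underside
- beaker: bystander: clear open plastic beaker, 84 mm across, 110 mm tall, loose; origin centre of its underside
- dish: bystander: white disc 72 mm across, 12 mm thick, carrying lumps of putty up to 26 mm high, loose, near the robot; origin centre of its underside
- dropper: bystander: small white bottle 34 mm across, 75 mm tall, loose, far side, near the middle; origin centre of its underside
- mug: bystander: white mug, 80 mm across, 95 mm tall, loose, handle to its +y; origin centre of its underside
Mind the look-alikes: they are no part of the job. Leave any yellow look-alike of the pail alone.

How it is judged:
On the way, in this order (a step that is already met when the one before it is completed fails the run):
1. the bail stands upright (within 0.3 rad) while the pail still stands on the mat (value of joint bail between -0.3 and 0.3 rad and height (world z) of pail below 0.006 m and angle between pail's own z axis and vertical below 0.1 rad), for 0.3 s.
2. the pail is lifted at least 40 mm clear of the table (height (world z) of pail above 0.04 m), for 0.2 s.
At the end, for the whole second after the job is handed in: The pail hangs in the rack: bail grip within 10 mm (x), 18 mm (y) and 5 to 6 mm (z) of the seat, wire within 0.2 rad of the rack's y, pail within 0.2 rad of upright, its underside 50 to 90 mm above the table, at rest (under 0.03 m/s and 0.5 rad/s) (x of bail_grip in the frame of rack_seat between -0.01 and 0.01 m and y of bail_grip in the frame of rack_seat between -0.018 and 0.018 m and z of bail_grip in the frame of rack_seat between -0.005 and 0.006 m and angle between the y axis of pail and the y axis of rack, either way round below 0.2 rad and angle between pail's own z axis and vertical below 0.2 rad and linear speed of pail below 0.03 m/s and angular speed of pail below 0.5 rad/s and height (world z) of pail between 0.05 and 0.09 m); the robot touches nothing.
It fails at once if the pail tips more than 0.5 rad (angle between pail's own z axis and vertical above 0.5 rad).
It fails at once if the pail falls or is flung (over 0.9 m/s) (linear speed of pail above 0.9 m/s).
It fails at once if a bystander is moved by more than 30 mm (distance of any of tub, beaker, dish, dropper, mug from where it was at the start of the episode above 0.03 m).
It also fails if it takes over 67 s, if anything falls off the work surface, if the arm or the gripper's body presses on something with over 40 N, if the wrist force passes 120 N, or if a joint passes its speed limit or range.

## Working session

There is one attempt and no reset: what is moved stays moved. The work goes in short steps, Python scripts to look and compute and a shell command to move; the robot and the scene stay as the last step left them, time stands still between calls to the robot, and variables do not carry over. Pictures are saved under pics/ and viewed, at most 15 in all, crops included, and the job is handed in when it is done.

```bash
ls; mkdir -p pics; python3 - <<'E'
from bench import monitor, optics, r
import cv2,numpy as np
print(monitor.get_obs())
for n in("top","scene"):
    p,d=optics.grab_frame(n); cv2.imwrite(f"pics/{n}.png",p[...,::-1]); np.save(n,d); print(n,optics.camera_model(n))
print(optics.camera_model("wrist"))
E
```

```text
pics
{'clock': 0.0, 'joints': array([-1.38809968,  0.47780441,  0.02233206,  1.55641027, -0.01152804,
        1.10927517, -0.08306447]), 'qvel': array([-1.44385114e-03, -9.08929192e-04, -9.19390760e-04, -9.84279521e-05,
       -4.19397397e-04, -4.20161867e-04, -4.15240245e-05]), 'tau': array([-1.85780627e-04, -5.96476150e+01,  1.60775285e+00, -2.81182677e+01,
        1.24316677e-02,  9.56623204e-03,  6.33424875e-06]), 'tcp_pos': array([0.19337059, 0.64612058, 0.23034004]), 'orientation': array([-4.55071374e-01, -3.10830109e+00,  2.76890756e-03]), 'contact_force': array([ 0.12240293,  0.39470752, -0.65773231]), 'moment': array([ 0.0745897 ,  0.01834039, -0.00289408]), 'gripper_force': 0.0, 'grip_width': 0.08513010190184672}
top {'vertical_fov': 49.506109222448316, 'cx': 323.53735190207647, 'cy': 197.33419871126608, 'R': array([[ 0.02444813, -0.99969614, -0.00314809],
       [-0.99424003, -0.02398576, -0.10445782],
       [ 0.10435057,  0.00568375, -0.99452433]]), 't': array([0.04872072, 0.51897092, 1.260828  ])}
scene {'vertical_fov': 54.273677809257144, 'cx': 317.65621628234584, 'cy': 205.38409934064453, 'R': array([[-0.37811506,  0.92572391,  0.00801568],
       [ 0.69266292,  0.28864387, -0.66098623],
       [-0.61420443, -0.24437668, -0.75035522]]), 't': array([ 0.16816637, -0.28050418,  1.48192099])}
{'vertical_fov': 59.6184095242801, 'cx': 318.6421016908558, 'cy': 203.06196000691614, 'hand_eye': array([[-8.82855294e-04, -9.46598309e-01, -3.22414116e-01,
         8.36102133e-02],
       [ 9.99999579e-01, -9.16691822e-04, -4.68837849e-05,
        -1.13574351e-03],
       [-2.51174272e-04, -3.22414022e-01,  9.46598719e-01,
        -1.42356643e-01],
       [ 0.00000000e+00,  0.00000000e+00,  0.00000000e+00,
         1.00000000e+00]])}
```

View pics/top.png

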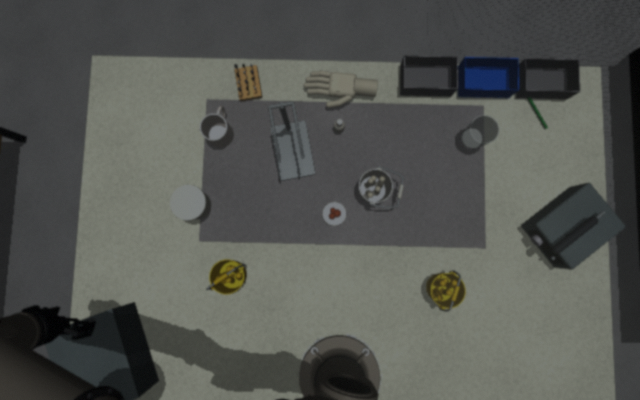

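View pics/scene.png

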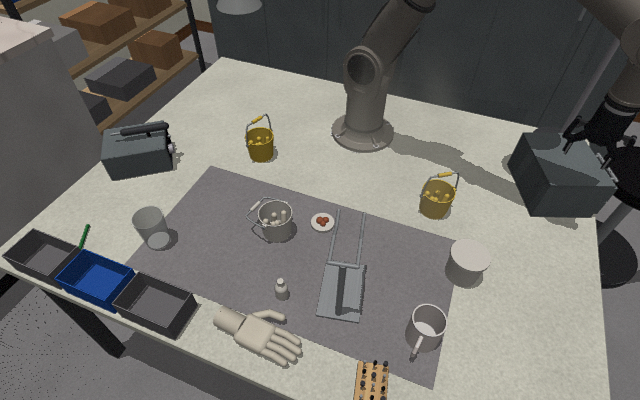

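The white pail is at top (376,187), with its folded bail grip at (399,190). The possible confusions are the yellow pails at (228,277) and (446,290), the mug at (215,127), the tub at (188,203) and the beaker at (472,137). I choose the white one with casts and check it in a close crop, rectified at known heights.

```bash
cat > h.py <<'E'
import numpy as np,cv2
from bench import monitor, optics
def K(m): f=200/np.tan(np.radians(m["vertical_fov"]/2)); return f
def px2w(n,u,v,z=None,d=None):
    m=optics.camera_model(n); f=K(m); ray=np.array([(u-m["cx"])/f,(v-m["cy"])/f,1.])
    R=np.array(m["R"]);t=np.array(m["t"]); c=-R.T@t; w=R.T@ray
    s=d if d is not None else (z-c[2])/w[2]
    return c+s*w
def cloud(n,d):
    m=optics.camera_model(n); f=K(m); v,u=np.mgrid[0:400,0:640]
    P=np.stack([(u-m["cx"])/f*d,(v-m["cy"])/f*d,d],-1)
    return (P-np.array(m["t"]))@np.array(m["R"])
E
python3 - <<'E'
from h import *
a=cv2.imread("pics/top.png"); b=cv2.imread("pics/scene.png")
A=cv2.resize(a[90:230,255:415],None,fx=5,fy=5,interpolation=3)[:600]
A=np.clip(A*1.6,0,255).astype(np.uint8)
B=cv2.resize(b[185:325,235:395],None,fx=5,fy=5,interpolation=3)[:600]
cv2.imwrite("pics/a2.png",cv2.resize(a[95:215,258:418],(800,600),interpolation=3)*1)
cv2.imwrite("pics/b2.png",cv2.resize(b[190:322,230:406],(800,600),interpolation=3))
d=np.load("top.npy"); P=cloud("top",d)
for n,(u,v) in dict(mat=(330,170),rim=(376,172),grip=(400,190),base=(300,170),bar=(283,110),dish=(334,214),dropper=(339,125),tub=(188,203),mug=(215,127),beaker=(472,137)).items(): print(n,P[v,u].round(3))
E
```

```text
mat [ 0.605  0.044 -0.001]
rim [ 0.593 -0.09   0.055]
grip [ 0.54  -0.158  0.07 ]
base [0.383 0.054 1.308]
bar [0.724 0.171 0.211]
dish [0.469 0.029 0.024]
dropper [0.728 0.021 0.065]
tub [0.485 0.442 0.094]
mug [0.731 0.402 0.   ]
beaker [ 0.691 -0.354  0.107]
```

View pics/a2.png

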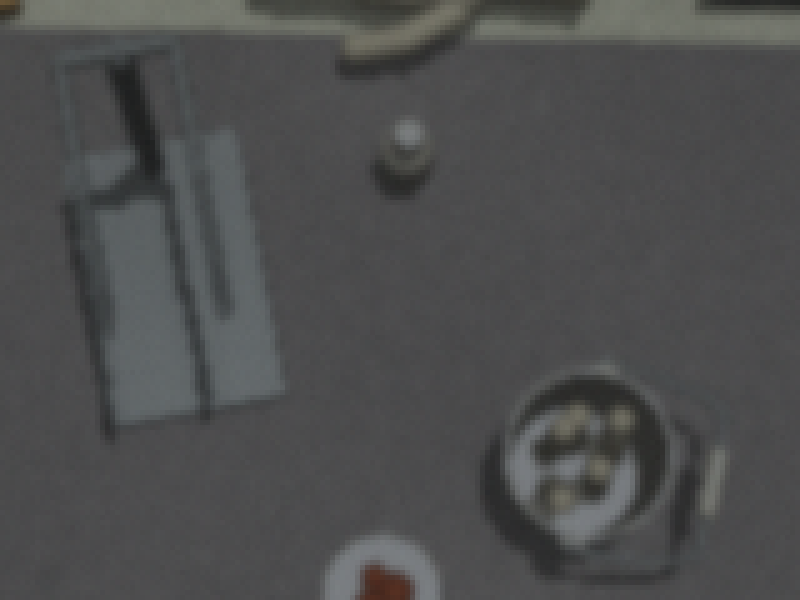

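View pics/b2.png

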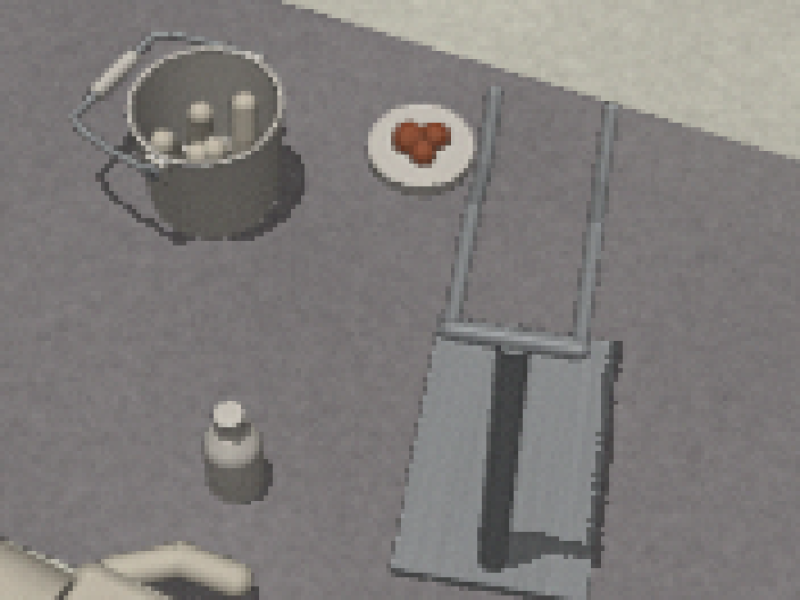

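Crop check: the pail at top (375.5,185) is white with casts and has its grip at (400.5,191), so it is the target. The rack prongs run from the crossbar, top (270–295,105), to their tips at (280,182) and (299,178.5). I triangulate next.

```bash
python3 - <<'E'
from h import *
def T(x,y): return (x+.5)/5-.5+258,(y+.5)/5-.5+95
s=800/176
def S(x,y): return (x+.5)/s-.5+230,(y+.5)/s-.5+190
def tri(a,b):
    A=[];o=[]
    for n,(u,v) in(("top",a),("scene",b)):
        m=optics.camera_model(n);f=K(m);k=np.array([[f,0,m["cx"]],[0,f,m["cy"]],[0,0,1]])
        o.append(k@np.c_[np.array(m["R"]),np.array(m["t"])])
    X=cv2.triangulatePoints(o[0],o[1],np.float64(a).reshape(2,1),np.float64(b).reshape(2,1))[:,0]
    X=X[:3]/X[3]; res=[]
    for Pm,q in zip(o,(a,b)):
        y=Pm@np.r_[X,1];res.append(np.hypot(*(y[:2]/y[2]-q)))
    return X.round(4),np.round(res,1)
for n,a,b in(("grip",(714,482),(114.5,75)),("tipL",(110,435),(611,103)),("tipR",(207,418),(495,88)),("cbL",(60,57),(588,352)),("cbR",(185,45),(443,330)),("rim",(588,452),(206,106)),("ear far+x",(608,368),(158,162)),
 ): print(n,*tri(T(*a),S(*b)))
print("rim top z85",px2w("top",*T(588,452),z=.085),"scene",px2w("scene",*S(206,106),z=.085))
for c in((110,425),(286,392),(234,130)): print("base top",px2w("top",*T(*c),z=.01))
for c in((392,570),(437,335),(620,342)): print("base scene",px2w("scene",*S(*c),z=.01))
for c in((718,448),(710,515)): print("gripend top",px2w("top",*T(*c),z=.06))
for c in((133,57),(96,93)): print("gripend sc",px2w("scene",*S(*c),z=.06))
E
```

```text
grip [ 0.5376 -0.1606  0.0655] [0.2 0.2]
tipL [0.5407 0.1698 0.19  ] [2.4 3.1]
tipR [0.5529 0.1143 0.1903] [4.5 5.8]
cbL [0.7267 0.2045 0.2326] [0.4 0.6]
cbR [0.7368 0.1397 0.2269] [0.3 0.4]
rim [ 0.5511 -0.0862  0.0829] [0.4 0.5]
ear far+x [ 0.6    -0.0964  0.0793] [0.  0.1]
rim top z85 [ 0.55036769 -0.08499721  0.085     ] scene [ 0.55288538 -0.0866426   0.085     ]
base top [0.57013879 0.19552969 0.01      ]
base top [0.59286298 0.08966343 0.01      ]
base top [0.75459028 0.12586826 0.01      ]
base scene [0.75954357 0.1236036  0.01      ]
base scene [0.60791183 0.09073082 0.01      ]
base scene [0.57002892 0.19519618 0.01      ]
gripend top [ 0.55793598 -0.16319009  0.06      ]
gripend top [ 0.51873144 -0.15879237  0.06      ]
gripend sc [ 0.51521185 -0.16046103  0.06      ]
gripend sc [ 0.55188048 -0.16777395  0.06      ]
```

```bash
cat >> h.py <<'E'
from scipy.spatial.transform import Rotation as Ro
def tool(yaw,tilt):  # tool y horizontal heading yaw, z down, then tilt so fingers lean towards +y
    y=np.array([np.cos(yaw),np.sin(yaw),0]);z=np.array([0,0,-1.]);x=np.cross(y,z)
    return Ro.from_matrix(np.c_[x,y,z])*Ro.from_rotvec([-tilt,0,0])
def state():
    o=monitor.get_obs(); return np.array(o["tcp_pos"]),Ro.from_rotvec(o["orientation"]),o
def plan(wps,cur=None):
    p,R=cur or state()[:2]
    for q,yaw,tilt in wps:
        G=tool(yaw,tilt); q=np.array(q)
        print("shift cm",(R.inv().apply(q-p)*100).round(2),"turn",(R.inv()*G).as_rotvec().round(3)); p,R=q,G
C=np.array([.552,-.086]);U=np.array([np.cos(1.38),np.sin(1.38)])
def pw(s,z): return np.r_[C+s*U,z]
def arc(a,along=.012,off=-.0205,t=.75):
    d=np.array([np.sin(t),-np.cos(t)]);e=np.array([np.cos(t),np.sin(t)])
    return pw(*(np.array([-.075*np.sin(a),.076+.075*np.cos(a)])+off*e+along*d))
E
python3 - <<'E'
from h import *
print(arc(1.71,-.06,-.034))
plan([((.5,.4,.36),1.28,0),((.52,-.24,.2),1.28,0),(arc(1.71,-.06,-.034),1.38,.75),(arc(1.71,.012,-.034),1.38,.75)])
E
```

```text
[ 0.52544075 -0.22350884  0.08631902]
shift cm [-36.43 -14.81 -12.93] turn [-0.002  0.    -0.   ]
shift cm [-20.27 -60.74  16.  ] turn [0. 0. 0.]
shift cm [-0.05  1.74 11.37] turn [-0.749  0.037 -0.095]
shift cm [0.  0.  7.2] turn [0. 0. 0.]
```

```bash
python3 -m crank '[[[-3.6,-1.5,-1.3],[0,0,0]],[[-3.6,-1.5,-1.3],[0,0,0]],[[-3.6,-1.5,-1.3],[0,0,0]],[[-3.6,-1.5,-1.3],[0,0,0]],[[-3.6,-1.5,-1.3],[0,0,0]]]' 0 30
python3 -m crank '[[[-3.6,-1.5,-1.3],[0,0,0]],[[-3.6,-1.5,-1.3],[0,0,0]],[[-3.6,-1.5,-1.3],[0,0,0]],[[-3.6,-1.5,-1.3],[0,0,0]],[[-3.6,-1.5,-1.3],[0,0,0]]]'
for i in 1 2; do python3 -m crank '[[[-1.45,-4.3,0.5],[0,0,0]],[[-1.45,-4.3,0.5],[0,0,0]],[[-1.45,-4.3,0.5],[0,0,0]],[[-1.45,-4.3,0.5],[0,0,0]],[[-1.45,-4.3,0.5],[0,0,0]]]'; done
python3 -c "
from h import *
plan([((.52,-.24,.2),1.28,0)])"
```

```text
clock: 0.6
tcp_pos: [0.3454, 0.5218, 0.2964]
orientation: [-0.455, -3.108, 0.001]
contact_force: [-0.3, -0.1, -0.4]
grip_width: 0.0123
gripper_force: 0.0
clock: 1.1
tcp_pos: [0.4963, 0.3984, 0.3614]
orientation: [-0.455, -3.108, 0.001]
contact_force: [1.1, 0.8, 0.5]
grip_width: 0.0
gripper_force: 0.0
clock: 1.6
tcp_pos: [0.5027, 0.171, 0.3358]
orientation: [-0.455, -3.108, 0.0]
contact_force: [0.1, 0.6, 1.0]
grip_width: -0.0002
gripper_force: 0.0
clock: 2.1
tcp_pos: [0.5105, -0.0555, 0.311]
orientation: [-0.455, -3.108, -0.0]
contact_force: [0.3, -0.0, 0.1]
grip_width: -0.0002
gripper_force: 0.0
shift cm [ -6.2  -17.4   11.09] turn [ 0. -0.  0.]
```

Following well. I continue to the approach point, then tilt there.

```bash
python3 -m crank '[[[-1.2,-4,1.1],[0,0,0]],[[-1.2,-4,1.1],[0,0,0]],[[-1.2,-4,1.1],[0,0,0]],[[-1.2,-4,1.1],[0,0,0]],[[-1.4,-1.5,2],[0,0,0]]]'
python3 -m crank '[[[0,0,0],[-0.13,0,-0.02]],[[0,0,0],[-0.13,0,-0.02]],[[0,0,0],[-0.13,0,-0.02]],[[0,0,0],[-0.13,0,-0.02]],[[0,0,0],[-0.13,0,-0.02]]]'
python3 -m crank '[[[0,0,0],[-0.1,0,0]],[[0,0,0],[0,0,0]],[[0,0,0],[0,0,0]]]'
python3 - <<'E'
from h import *
p,R,o=state();print(p,o["joints"].round(2))
plan([(arc(1.71,-.06,-.034),1.38,.75),(arc(1.71,.012,-.034),1.38,.75)])
d,_=optics.grab_frame("wrist");cv2.imwrite("pics/w1.png",d[...,::-1])
E
```

```text
clock: 2.6
tcp_pos: [0.5189, -0.2444, 0.2479]
orientation: [0.464, 3.105, -0.003]
contact_force: [0.1, 0.7, 0.2]
grip_width: 0.0001
gripper_force: 0.0
clock: 3.1
tcp_pos: [0.5203, -0.2398, 0.2478]
orientation: [0.269, 2.875, 0.97]
contact_force: [0.3, -0.1, -1.0]
grip_width: 0.0001
gripper_force: 0.0
clock: 3.4
tcp_pos: [0.5201, -0.2393, 0.2466]
orientation: [0.264, 2.823, 1.102]
contact_force: [-1.0, 0.8, 0.7]
grip_width: -0.0
gripper_force: 0.0
[ 0.52007578 -0.23932136  0.24658506] [ 0.42  0.53  0.36  1.69 -0.8   1.47  2.46]
shift cm [ 0.27 -9.68 12.88] turn [-0.003  0.027  0.015]
shift cm [0.  0.  7.2] turn [0. 0. 0.]
```

View pics/w1.png

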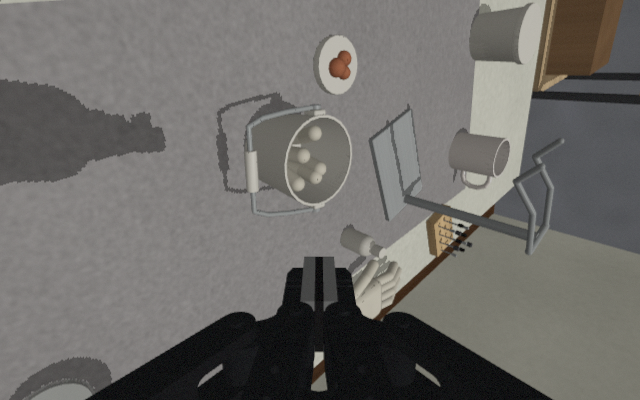

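The wrist view shows the bail roller centred at (251,172), its ends at rows 152 and 192, square to the tool. I refine its position with wrist depth.

```bash
cat >> h.py <<'E'
def wcloud():
    p,R,o=state(); img,d=optics.grab_frame("wrist"); m=optics.camera_model("wrist");f=K(m);v,u=np.mgrid[0:400,0:640]
    P=np.stack([(u-m["cx"])/f*d,(v-m["cy"])/f*d,d],-1); H=np.array(m["hand_eye"])
    T=P@H[:3,:3].T+H[:3,3]
    return img,d,R.apply(T.reshape(-1,3)).reshape(400,640,3)+p
E
python3 - <<'E'
from h import *
img,d,W=wcloud()
for v in(158,165,172,179,186): print(W[v,249:254].round(4)[2],img[v,251])
rim=[W[v,u].round(4).tolist() for u,v in((349,155),(287,165),(318,118),(312,205))];print(rim)
g=W[155:190,249:254].reshape(-1,3);g=g[g[:,2]>.03];g=g.mean(0);rel=g[:2]-C
print(g,"s",rel@U,"lat",rel@np.array([-U[1],U[0]]))
E
```

```text
[ 0.523  -0.1623  0.0711] [191 190 182]
[ 0.5296 -0.1639  0.0708] [191 189 180]
[ 0.5362 -0.1654  0.0707] [189 186 177]
[ 0.542  -0.1681  0.0725] [187 184 176]
[ 0.5488 -0.1698  0.0723] [184 182 172]
[[0.5579, -0.0446, 0.084], [0.5634, -0.0944, 0.0297], [0.5099, -0.0702, 0.0677], [0.5935, -0.1095, 0.0846]]
[ 0.53525616 -0.16669575  0.07293765] s -0.08240672488374588 lat 0.0011367931497947587
```

```bash
python3 -m crank '[[[0.1,-2.4,3.2],[0,0.01,0]],[[0.1,-2.4,3.2],[0,0.01,0.01]],[[0,-2.4,3.2],[0,0,0]],[[0,-2.4,3.2],[0,0,0]],[[0,0,0],[0,0,0]]]'
python3 -m crank '[[[0,0,1.8],[0,0,0]],[[0,0,1.8],[0,0,0]],[[0,0,1.8],[0,0,0]],[[0,0,1.8],[0,0,0]],[[0,0,0],[0,0,0]]]'
python3 - <<'E'
from h import *
p,R,o=state();print(p)
plan([(arc(1.71,.012,-.034),1.38,.75)]+[(arc(a),1.38,.75) for a in(1.71,1.5,1.3,1.1,.9,.7,.5,.3,.1,0)])
d,_=optics.grab_frame("wrist");cv2.imwrite("pics/w2.png",d[...,::-1])
E
```

```text
clock: 4.0
tcp_pos: [0.5231, -0.2188, 0.0849]
orientation: [0.265, 2.845, 1.122]
contact_force: [-0.5, 0.3, 0.1]
grip_width: 0.0002
gripper_force: 0.0
clock: 4.5
tcp_pos: [0.534, -0.1712, 0.0343]
orientation: [0.264, 2.841, 1.12]
contact_force: [-0.3, -0.5, 0.1]
grip_width: -0.0001
gripper_force: 0.0
[ 0.53397776 -0.17119208  0.03427713]
shift cm [-0.15 -0.33 -0.22] turn [0.002 0.004 0.007]
shift cm [-0.    1.35  0.  ] turn [0. 0. 0.]
shift cm [ 0.    1.03 -1.19] turn [0. 0. 0.]
shift cm [-0.    1.19 -0.91] turn [0. 0. 0.]
shift cm [-0.    1.35 -0.65] turn [0. 0. 0.]
shift cm [ 0.    1.45 -0.37] turn [0. 0. 0.]
shift cm [-0.    1.5  -0.07] turn [0. 0. 0.]
shift cm [0.   1.48 0.22] turn [0. 0. 0.]
shift cm [-0.    1.41  0.51] turn [0. 0. 0.]
shift cm [0.   1.28 0.78] turn [0. 0. 0.]
shift cm [-0.    0.57  0.48] turn [0. 0. 0.]
```

View pics/w2.png

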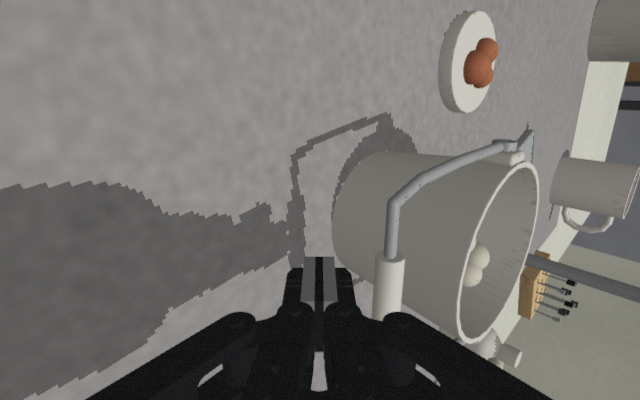

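```bash
python3 -m crank '[[[-0.1,0.5,-0.1],[0,0,0]],[[0,0.5,-0.1],[0,0,0]],[[0,0.5,-0.6],[0,0,0]],[[0,0.5,-0.6],[0,0,0]],[[0,0.6,-0.45],[0,0,0]]]'
python3 -m crank '[[[0,0.6,-0.45],[0,0,0]],[[0,0.7,-0.3],[0,0,0]],[[0,0.7,-0.3],[0,0,0]],[[0,0.7,-0.2],[0,0,0]],[[0,0.7,-0.2],[0,0,0]]]'
python3 - <<'E'
from h import *
p,R,o=state();print(p,arc(.9))
d,_=optics.grab_frame("wrist");cv2.imwrite("pics/w3.png",d[...,::-1])
E
```

```text
clock: 5.05
tcp_pos: [0.5363, -0.1697, 0.0677]
orientation: [0.268, 2.839, 1.112]
contact_force: [0.9, -1.3, -0.4]
grip_width: 0.0003
gripper_force: 0.7
clock: 5.55
tcp_pos: [0.5388, -0.1533, 0.101]
orientation: [0.267, 2.84, 1.115]
contact_force: [-0.6, -1.1, 0.3]
grip_width: 0.0001
gripper_force: 0.5
[ 0.53877621 -0.15326904  0.10102407] [ 0.53956535 -0.15037962  0.09986689]
```

View pics/w3.png

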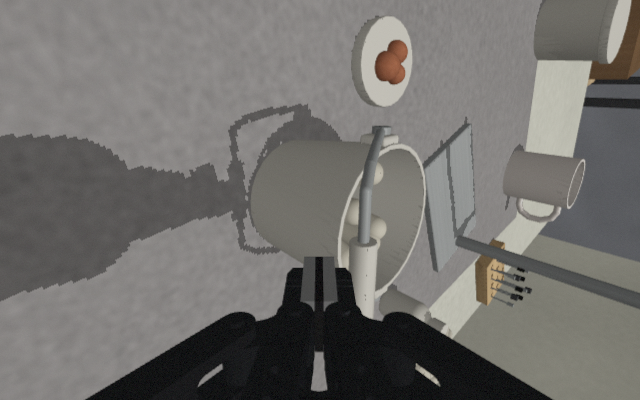

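The bail is rising with the finger; the roller at (362,275) touches the fingertip and the pail hasn't moved. I continue to upright.

```bash
python3 -m crank '[[[0,0.75,0],[0,0,0]],[[0,0.75,0],[0,0,0]],[[0,0.75,0.1],[0,0,0]],[[0,0.75,0.1],[0,0,0]],[[0,0.7,0.25],[0,0,0]]]'
python3 -m crank '[[[0,0.7,0.25],[0,0,0]],[[0,0.65,0.4],[0,0,0]],[[0,0.65,0.4],[0,0,0]],[[0,0.3,0.25],[0,0,0]],[[0,0.1,0.1],[0,0,0]]]'
python3 -m crank '[[[0,0,0],[0,0,0]],[[0,0,0],[0,0,0]],[[0,0,0],[0,0,0]]]'
python3 - <<'E'
from h import *
p,R,o=state();print(p,arc(0))
img,d=optics.grab_frame("scene")
B=cv2.resize(img[150:270,210:370,::-1],(800,600),interpolation=3);cv2.imwrite("pics/s3.png",B)
E
```

```text
clock: 6.1
tcp_pos: [0.5444, -0.1235, 0.1228]
orientation: [0.267, 2.84, 1.115]
contact_force: [0.1, -0.3, -0.6]
grip_width: -0.0
gripper_force: 0.1
clock: 6.6
tcp_pos: [0.5494, -0.0968, 0.1284]
orientation: [0.266, 2.84, 1.115]
contact_force: [0.4, 0.0, -0.4]
grip_width: -0.0003
gripper_force: 0.1
clock: 6.9
tcp_pos: [0.5493, -0.0979, 0.1283]
orientation: [0.268, 2.84, 1.114]
contact_force: [-0.2, -1.2, -1.1]
grip_width: -0.0001
gripper_force: 0.0
[ 0.54927644 -0.09793211  0.12832624] [ 0.55070666 -0.0926962   0.12824614]
```

View pics/s3.png

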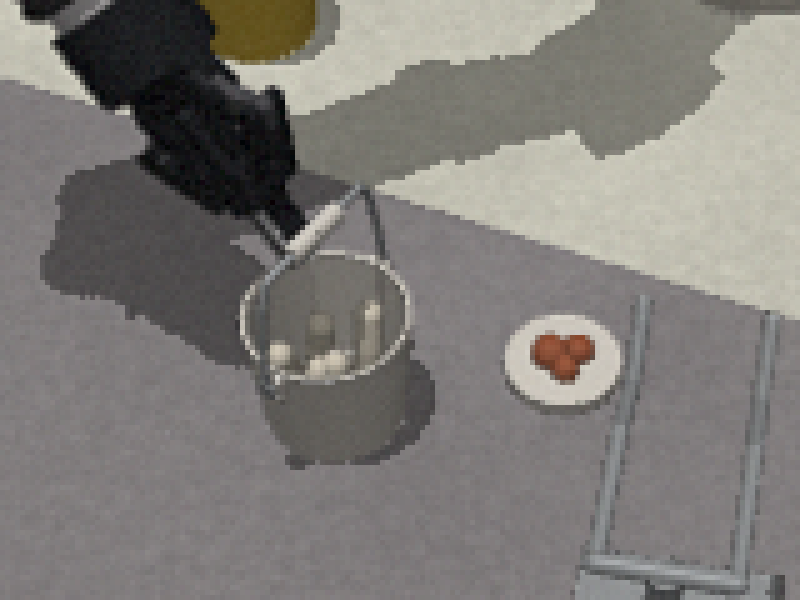

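```bash
python3 -m crank '[[[0,-0.6,0],[0,0,0]],[[0,-0.6,-2],[0,0,0]],[[0,0,-4],[0,0,0]],[[0,0,-4],[0,0,0]],[[0,0,-4],[0,0,0]]]' 5
python3 -m crank '[[[0,0,-1],[0.13,0,0]],[[0,0,0],[0.13,0,0]],[[0,0,0],[0.13,0,0]],[[0,0,0],[0.13,0,0]],[[0,0,0],[0.13,0,0]]]'
python3 -m crank '[[[0,0,0],[0.1,0,0]],[[0,0,0],[0,0,0]],[[0,0,0],[0,0,0]]]'
python3 - <<'E'
from h import *
p,R,o=state();print(p)
img,d,W=wcloud();cv2.imwrite("pics/w4.png",img[...,::-1])
plan([(pw(0,.2),1.35,0)])
np.save("W4",W)
m=(W[...,2]>.135)&(W[...,2]<.17)&(np.hypot(W[...,0]-C[0],W[...,1]-C[1])<.06)
g=W[m];print(len(g),g.mean(0),np.linalg.svd(g[:,:2]-g[:,:2].mean(0),full_matrices=False)[2][0],g[:,2].max())
br=m&(img.min(-1)>150);g=W[br];print(len(g),g.mean(0),g.min(0),g.max(0));v,u=np.where(br);print(u.min(),u.max(),v.min(),v.max())
n=(W[...,2]>.078)&(W[...,2]<.092)&(np.hypot(W[...,0]-C[0],W[...,1]-C[1])<.07);g=W[n];print(len(g),(g.min(0)+g.max(0))/2,g.max(0)-g.min(0))
E
```

```text
clock: 7.45
tcp_pos: [0.528, -0.2009, 0.2235]
orientation: [0.268, 2.841, 1.115]
contact_force: [1.3, -0.6, -0.0]
grip_width: 0.0502
gripper_force: 0.0
clock: 7.95
tcp_pos: [0.5274, -0.2072, 0.2309]
orientation: [0.299, 3.103, 0.144]
contact_force: [-0.5, 0.5, -0.8]
grip_width: 0.0501
gripper_force: 0.0
clock: 8.25
tcp_pos: [0.527, -0.206, 0.2299]
orientation: [0.298, 3.118, 0.0]
contact_force: [-0.3, -0.5, 0.1]
grip_width: 0.0499
gripper_force: 0.0
[ 0.52702688 -0.20600745  0.22990845]
shift cm [-0.14 12.39  3.  ] turn [0.001 0.009 0.028]
1909 [ 0.54402238 -0.09176248  0.15287657] [ 0.98300911 -0.1835568 ] 0.15827654846341652
697 [ 0.54719129 -0.0912042   0.15605666] [ 0.50731529 -0.09837913  0.15199489] [ 0.56840548 -0.0831372   0.15827655]
486 507 152 243
1722 [ 0.54879207 -0.09065666  0.08498677] [0.11453252 0.09736642 0.0139732 ]
```

View pics/w4.png

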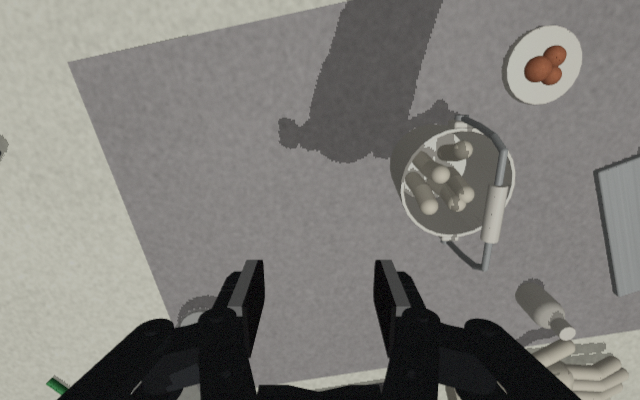

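```bash
python3 - <<'E'
from h import *
W=np.load("W4.npy")
g=W[190:240,488:504].reshape(-1,3);g=g[g[:,2]>.14];c=g.mean(0);print(c,g[:,2].max())
for q in (W[188,500],W[214,495],W[238,491]): print(q)
plan([((c[0],c[1],.20),1.38,0),((c[0],c[1],.132),1.38,0)])
E
```

```text
[ 0.54651413 -0.09243668  0.15661518] 0.37150503911171673
[ 0.5293058  -0.08902609  0.15716975]
[ 0.54689312 -0.09255668  0.1569902 ]
[ 0.56429958 -0.09540919  0.15642607]
shift cm [ 0.28 11.65  2.99] turn [ 0.     0.009 -0.002]
shift cm [0.  0.  6.8] turn [0. 0. 0.]
```

```bash
python3 -m crank '[[[0,3.5,0],[0,0,0]],[[0,4,0.9],[0,0,0]],[[0.2,4.1,2],[0,0.01,0]],[[0,0,0],[0,0,0]],[[0,0,0],[0,0,0]]]' 5
python3 -m crank '[[[0,0,2],[0,0,0]],[[0,0,2],[0,0,0]],[[0,0,2],[0,0,0]],[[0,0,0.8],[0,0,0]],[[0,0,0],[0,0,0]]]'
python3 - <<'E'
from h import *
p,R,o=state();print(p,R.as_matrix()[:,1])
E
```

```text
clock: 8.8
tcp_pos: [0.5471, -0.0932, 0.2002]
orientation: [-0.302, -3.125, 0.001]
contact_force: [-0.0, -1.2, 0.7]
grip_width: 0.0502
gripper_force: 0.0
clock: 9.3
tcp_pos: [0.5467, -0.0943, 0.1324]
orientation: [-0.306, -3.125, 0.003]
contact_force: [-0.5, 0.1, 0.6]
grip_width: 0.0502
gripper_force: 0.0
[ 0.54671034 -0.09433618  0.13242112] [ 0.19370103  0.98105898 -0.00178351]
```

```bash
python3 -m crank '[[[0,0.2,0],[0,0,0]],[[0,0,0],[0,0,0]],[[0,0,0],[0,0,0]],[[0,0,0],[0,0,0]],[[0,0,0],[0,0,0]]]' 0 60
python3 -m crank '[[[0,0,-0.4],[0,0,0]],[[0,0,-0.8],[0,0,0]],[[0,0,-1],[0,0,0]],[[0,0,-1.2],[0,0,0]],[[0,0,-1.2],[0,0,0]]]'
python3 -m crank '[[[0,0,-1.2],[0,0,0]],[[0,0,-1.2],[0,0,0]],[[0,0,-1.2],[0,0,0]],[[0,0,-1.2],[0,0,0]],[[0,0,-0.6],[0,0,0]]]'
python3 - <<'E'
from h import *
p,R,o=state();print(p,o["contact_force"])
img,d=optics.grab_frame("scene")
B=cv2.resize(img[130:262,220:396,::-1],(800,600),interpolation=3);cv2.imwrite("pics/s4.png",B)
E
```

```text
clock: 9.8
tcp_pos: [0.5488, -0.0902, 0.1341]
orientation: [0.3, 3.126, -0.001]
contact_force: [-1.8, 0.1, 5.7]
grip_width: 0.0101
gripper_force: 58.5
clock: 10.3
tcp_pos: [0.548, -0.0902, 0.1801]
orientation: [0.3, 3.127, -0.002]
contact_force: [0.3, -0.2, -3.6]
grip_width: 0.0095
gripper_force: 58.4
clock: 10.8
tcp_pos: [0.5486, -0.0902, 0.2345]
orientation: [0.3, 3.126, -0.001]
contact_force: [0.1, 0.3, -3.5]
grip_width: 0.0098
gripper_force: 58.5
[ 0.54856248 -0.0901852   0.23452041] [ 0.11922325  0.33744962 -3.51726798]
```

View pics/s4.png

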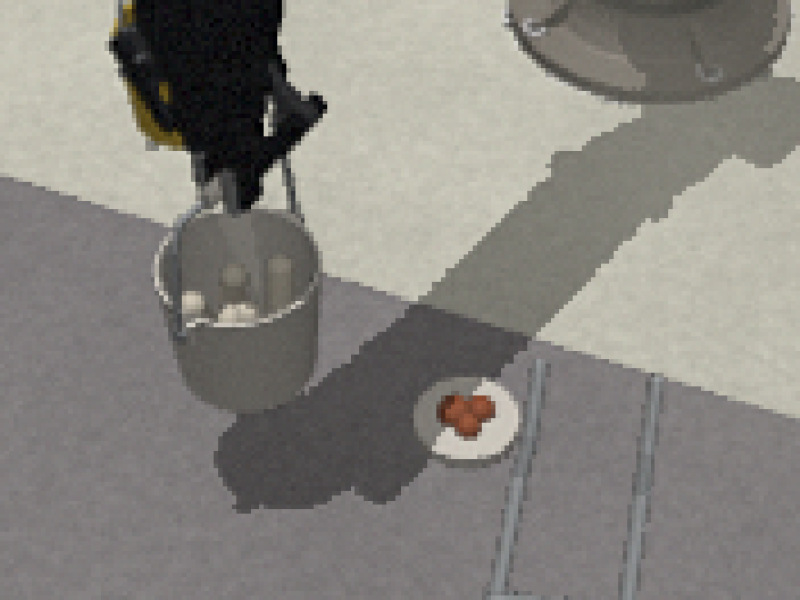

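The pail hangs level from the grip, its weight reading 3.5 N. Next it goes to the tip side of the rack and turns to line up.

```bash
python3 - <<'E'
from h import *
plan([((.503,.125,.240),1.38,0),((.503,.125,.240),.212,0)])
E
```

```text
shift cm [ 8.6  20.25 -0.54] turn [-0.     0.002 -0.001]
shift cm [0. 0. 0.] turn [0.    0.    1.168]
```

```bash
python3 -m crank '[[[0.2,0.5,-0.5],[0,0,0]],[[0.5,1.1,0],[0,0,0]],[[0.7,1.6,0],[0,0,0]],[[0.8,1.9,0],[0,0,0]],[[0.8,1.9,0],[0,0,0]]]'
python3 -m crank '[[[0.8,1.9,0],[0,0,0]],[[0.8,1.9,0],[0,0,0]],[[0.8,1.9,0],[0,0,0]],[[0.8,1.9,0],[0,0,0]],[[0.8,1.9,0],[0,0,0]]]'
python3 -m crank '[[[0.8,1.8,0],[0,0,0]],[[0.7,1.3,0],[0,0,0]],[[0.3,0.7,0],[0,0,0]],[[0,0,0],[0,0,0.04]],[[0,0,0],[0,0,0.08]]]'
python3 -m crank '[[[0,0,0],[0,0,0.1]],[[0,0,0],[0,0,0.1]],[[0,0,0],[0,0,0.1]],[[0,0,0],[0,0,0.1]],[[0,0,0],[0,0,0.1]]]'
python3 -m crank '[[[0,0,0],[0,0,0.1]],[[0,0,0],[0,0,0.1]],[[0,0,0],[0,0,0.1]],[[0,0,0],[0,0,0.1]],[[0,0,0],[0,0,0.1]]]'
python3 -m crank '[[[0,0,0],[0,0,0.05]],[[0,0,0],[0,0,0]],[[0,0,0],[0,0,0]]]'
python3 - <<'E'
from h import *
p,R,o=state();print(p,R.as_matrix()[:,1])
plan([((.503,.125,.240),.212,0)])
img,d,W=wcloud();np.save("W5",W);cv2.imwrite("pics/w5.png",img[...,::-1])
E
```

```text
clock: 11.35
tcp_pos: [0.531, -0.0138, 0.2373]
orientation: [-0.299, -3.126, 0.002]
contact_force: [0.3, 0.4, -3.2]
grip_width: 0.0097
gripper_force: 58.5
clock: 11.85
tcp_pos: [0.5096, 0.0871, 0.2372]
orientation: [-0.298, -3.126, 0.002]
contact_force: [0.2, -0.3, -3.7]
grip_width: 0.0098
gripper_force: 58.5
clock: 12.35
tcp_pos: [0.4997, 0.1264, 0.2374]
orientation: [-0.489, -3.102, 0.002]
contact_force: [0.1, -0.6, -2.8]
grip_width: 0.0097
gripper_force: 58.5
clock: 12.85
tcp_pos: [0.4998, 0.1259, 0.2374]
orientation: [-1.246, -2.883, 0.003]
contact_force: [-0.3, 0.2, -2.9]
grip_width: 0.0099
gripper_force: 58.6
clock: 13.35
tcp_pos: [0.4998, 0.126, 0.2374]
orientation: [1.921, 2.486, -0.003]
contact_force: [0.1, -2.0, -3.8]
grip_width: 0.01
gripper_force: 58.5
clock: 13.65
tcp_pos: [0.5, 0.126, 0.2376]
orientation: [1.975, 2.443, -0.002]
contact_force: [0.1, -0.6, -3.1]
grip_width: 0.01
gripper_force: 58.5
[0.4999806  0.12602261 0.23756586] [ 9.77841021e-01  2.09346597e-01 -9.69709235e-04]
shift cm [-0.16  0.27 -0.24] turn [-0.001  0.001 -0.001]
```

View pics/w5.png

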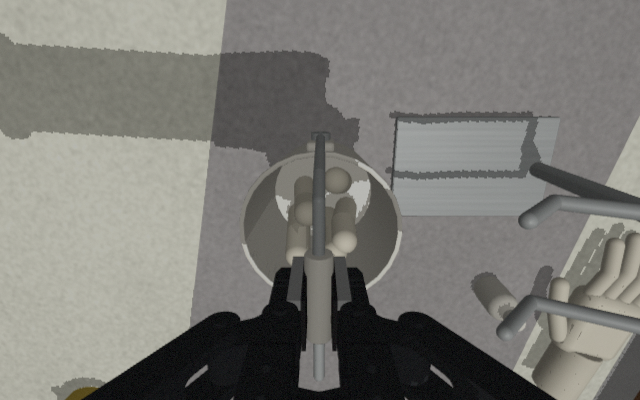

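The wrist view shows the prong tips at (530,217) and (510,328), their valley bends at about (560,203) and (535,300), and the wire running vertically at column 318. I measure these with depth.

```bash
python3 - <<'E'
from h import *
W=np.load("W5.npy")
S0=np.array([.6206,.1505]);a=.212;rx=np.array([np.cos(a),np.sin(a)]);ry=np.array([-rx[1],rx[0]])
q=(W[...,:2]-S0); X=q@rx;Y=q@ry;Z=W[...,2]
for n,(u,v) in dict(tip1=(530,217),v1=(560,203),p1=(600,207),tip2=(510,328),v2=(537,303),p2=(590,317),wire=(318,170),wire2=(318,220),roller=(318,280),rimR=(398,235)).items(): print(n,W[v,u].round(4),"rack",X[v,u].round(4),Y[v,u].round(4))
for nm,lo,hi in(("L",.015,.05),("R",-.05,-.015)):
    for x0 in np.arange(-.035,.08,.01):
        m=(Z>.19)&(Z<.26)&(Y>lo)&(Y<hi)&(X>x0)&(X<x0+.01)
        if m.sum()>3: print(nm,round(x0+.005,3),m.sum(),"y",Y[m].mean().round(4),"ztop",np.percentile(Z[m],95).round(4))
m=(np.abs(X+.12)<.07)&(np.abs(Y)<.07)&(Z>.16)&(Z<.2);print("rim z",np.percentile(Z[m],[50,90,98]))
b=W[...,:2][m]; print("rim centre rack", ((X[m].min()+X[m].max())/2,(Y[m].min()+Y[m].max())/2))
E
```

```text
tip1 [0.5823 0.1724 0.2392] rack -0.0329 0.0294
v1 [0.6111 0.1766 0.2151] rack -0.0038 0.0275
p1 [0.6267 0.1797 0.2205] rack 0.0121 0.0273
tip2 [0.5972 0.1152 0.2375] rack -0.0303 -0.0296
v2 [0.6246 0.119  0.2139] rack -0.0027 -0.0316
p2 [0.6454 0.1228 0.2255] rack 0.0184 -0.0323
wire [0.4885 0.174  0.2409] rack -0.1242 0.0508
wire2 [0.4918 0.1587 0.2567] rack -0.1242 0.0351
roller [0.4968 0.1349 0.2594] rack -0.1243 0.0108
rimR [0.546  0.1327 0.1884] rack -0.0767 -0.0017
L -0.03 382 y 0.0278 ztop 0.2397
L -0.02 199 y 0.0289 ztop 0.2337
L -0.01 177 y 0.0288 ztop 0.2247
L 0.0 355 y 0.0273 ztop 0.218
L 0.01 461 y 0.0272 ztop 0.2228
L 0.02 498 y 0.027 ztop 0.2274
L 0.03 24 y 0.0263 ztop 0.228
R -0.03 350 y -0.0314 ztop 0.2397
R -0.02 261 y -0.0308 ztop 0.2332
R -0.01 227 y -0.0307 ztop 0.2237
R 0.0 309 y -0.032 ztop 0.2176
R 0.01 375 y -0.0323 ztop 0.2228
R 0.02 385 y -0.0323 ztop 0.2275
R 0.03 426 y -0.0323 ztop 0.2325
R 0.04 132 y -0.0322 ztop 0.2341
rim z [0.1757892  0.18862663 0.18983795]
rim centre rack (np.float64(-0.12342200125547115), np.float64(0.009657343615390761))
```

```bash
python3 -m crank '[[[0,0.5,0],[0,0,0]],[[0,1,0],[0,0,0]],[[-0.1,1.4,0],[0,0,0]],[[-0.1,1.4,0],[0,0,0]],[[-0.1,1.4,0],[0,0,0]]]'
python3 -m crank '[[[0,1.4,0],[0,0,0]],[[0,1.4,0],[0,0,0]],[[0,1.4,0],[0,0,0]],[[0,1.2,0],[0,0,0]],[[0,0.7,0],[0,0,0]]]'
python3 -m crank '[[[0,0.4,0],[0,0,0]],[[0,0,0],[0,0,0]],[[0,0,0],[0,0,0]]]'
python3 - <<'E'
from h import *
p,R,o=state()
S0=np.array([.6206,.1505]);a=.212;rx=np.array([np.cos(a),np.sin(a)]);ry=np.array([-rx[1],rx[0]])
print(p,"rack",(p[:2]-S0)@rx,(p[:2]-S0)@ry)
img,d=optics.grab_frame("wrist");cv2.imwrite("pics/w6.png",img[...,::-1])
E
```

```text
clock: 14.2
tcp_pos: [0.5581, 0.1352, 0.2377]
orientation: [1.976, 2.441, -0.001]
contact_force: [0.0, 0.1, -4.1]
grip_width: 0.01
gripper_force: 58.5
clock: 14.7
tcp_pos: [0.6176, 0.1479, 0.2374]
orientation: [1.976, 2.441, -0.002]
contact_force: [-0.3, -0.8, -3.0]
grip_width: 0.0098
gripper_force: 58.4
clock: 15.0
tcp_pos: [0.6199, 0.1482, 0.2376]
orientation: [1.977, 2.441, -0.002]
contact_force: [-0.2, -0.8, -4.3]
grip_width: 0.0099
gripper_force: 58.4
[0.61985473 0.14822148 0.23763614] rack -0.0012080245222583202 -0.002070686823597543
```

View pics/w6.png

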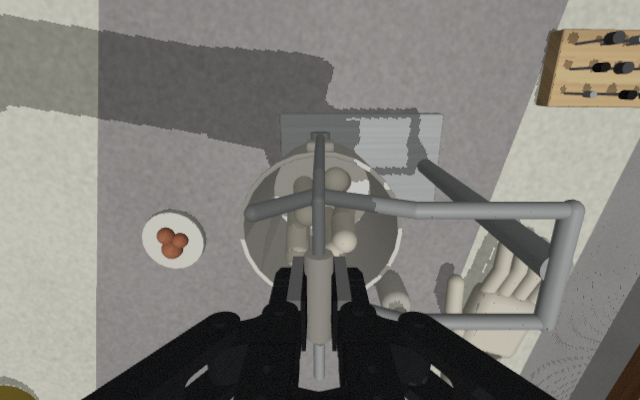

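The wire is over the valleys: the prong bend at about (318,195) is under the wire at column 318. Lowering gently.

```bash
python3 -m crank '[[[0,0,0.5],[0,0,0]],[[0,0,0.8],[0,0,0]],[[0,0,0.8],[0,0,0]],[[0,0,0.6],[0,0,0]],[[0,0,0.3],[0,0,0]]]'
python3 -m crank '[[[0,0,0.2],[0,0,0]],[[0,0,0.1],[0,0,0]],[[0,0,0.1],[0,0,0]],[[0,0,0.1],[0,0,0]],[[0,0,0],[0,0,0]]]'
```

```text
clock: 15.55
tcp_pos: [0.6196, 0.1483, 0.2065]
orientation: [-1.977, -2.441, 0.004]
contact_force: [0.2, 0.1, -3.7]
grip_width: 0.0101
gripper_force: 58.5
clock: 16.05
tcp_pos: [0.6202, 0.1484, 0.2027]
orientation: [1.977, 2.441, -0.001]
contact_force: [0.1, 0.3, -2.3]
grip_width: 0.0101
gripper_force: 58.5
```

Contact is just starting: the weight reading is dropping.

```bash
python3 -m crank '[[[0,0,0.1],[0,0,0]],[[0,0,0],[0,0,0]],[[0,0,0],[0,0,0]]]'; python3 -m crank '[[[0,0,0.1],[0,0,0]],[[0,0,0],[0,0,0]],[[0,0,0],[0,0,0]]]'
```

```text
clock: 16.35
tcp_pos: [0.6202, 0.1484, 0.2017]
orientation: [1.977, 2.441, -0.002]
contact_force: [0.3, -0.2, -4.2]
grip_width: 0.0098
gripper_force: 58.5
clock: 16.65
tcp_pos: [0.6204, 0.1484, 0.2009]
orientation: [1.977, 2.441, -0.001]
contact_force: [0.0, -0.3, -0.5]
grip_width: 0.0099
gripper_force: 58.7
```

```bash
python3 -m crank '[[[0,0,0.1],[0,0,0]],[[0,0,0],[0,0,0]],[[0,0,0],[0,0,0]]]' 0 20; python3 -m crank '[[[0,0,0],[0,0,0]],[[0,0,0],[0,0,0]],[[0,0,0],[0,0,0]]]' 1.4;  python3 -m crank '[[[0,0,0],[0,0,0]],[[0,0,0],[0,0,0]],[[0,0,0],[0,0,0]],[[0,0,0],[0,0,0]]]' 3.5
python3 - <<'E'
from h import *
img,d,W=wcloud();np.save("W7",W);cv2.imwrite("pics/w7.png",img[...,::-1])
S0=np.array([.6206,.1505]);a=.212;rx=np.array([np.cos(a),np.sin(a)]);ry=np.array([-rx[1],rx[0]])
for n,(u,v) in dict(roller=(318,280),wire=(318,215)).items(): q=W[v,u];print(n,q,(q[:2]-S0)@rx,(q[:2]-S0)@ry)
E
```

```text
clock: 16.95
tcp_pos: [0.6205, 0.1484, 0.2006]
orientation: [1.977, 2.441, 0.0]
contact_force: [-3.4, -0.2, 6.5]
grip_width: 0.0097
gripper_force: 59.4
clock: 17.25
tcp_pos: [0.6202, 0.1484, 0.1995]
orientation: [1.977, 2.441, -0.002]
contact_force: [0.4, -0.2, -0.2]
grip_width: 0.0142
gripper_force: 0.0
clock: 17.65
tcp_pos: [0.6202, 0.1483, 0.1997]
orientation: [1.977, 2.441, -0.002]
contact_force: [-0.7, -0.2, 0.7]
grip_width: 0.0349
gripper_force: 0.0
roller [0.61677452 0.15858527 0.22381226] -0.0020385675280145277 0.008709199434240275
wire [0.61154967 0.18330053 0.21955857] -0.0019459649969171024 0.033970525788507865
```

View pics/w7.png

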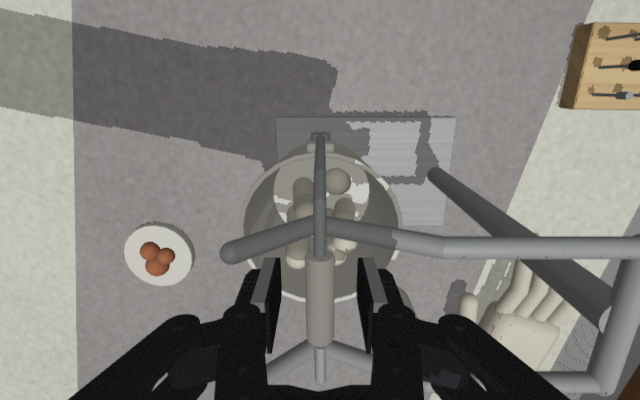

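The wire rests in both valleys, with crossings at (318,222) and (320,345). The roller top reads 0.224, so its centre is about 0.2178 against the seat's 0.2175. I retreat straight up and hand in.

```bash
python3 -m crank '[[[0,0,-0.5],[0,0,0]],[[0,0,-1.5],[0,0,0]],[[0,0,-2],[0,0,0]],[[0,0,-3],[0,0,0]],[[0,0,-4],[0,0,0]]]'
python3 -m crank '[[[0,0,-4],[0,0,0]],[[0,0,-2],[0,0,0]],[[0,0,0],[0,0,0]],[[0,0,0],[0,0,0]],[[0,0,0],[0,0,0]]]'
for i in 1 2 3; do python3 -m crank '[[[0,0,0],[0,0,0]],[[0,0,0],[0,0,0]],[[0,0,0],[0,0,0]],[[0,0,0],[0,0,0]],[[0,0,0],[0,0,0]]]' >/dev/null; done
python3 - <<'E'
from h import *
S0=np.array([.6206,.1505]);a=.212;rx=np.array([np.cos(a),np.sin(a)])
for i in range(3):
    img,d,W=wcloud();q=W[...,:2]-S0
    m=(W[...,2]>.13)&(W[...,2]<.158)&(np.hypot(q[...,0],q[...,1])<.06);X=q[m]@rx;print("rim x",X.min(),X.max(),np.percentile(W[...,2][m],98))
m=(W[...,2]>.2205)&(W[...,2]<.23)&(np.abs(q@rx)<.008)&(np.hypot(q[...,0],q[...,1])<.035);print("grip",W[m].mean(0),(q[m]@rx).mean(),m.sum())
E
```

```text
clock: 18.2
tcp_pos: [0.6194, 0.1483, 0.3107]
orientation: [-1.977, -2.441, 0.004]
contact_force: [0.7, 0.2, -0.0]
grip_width: 0.0348
gripper_force: 0.0
clock: 18.7
tcp_pos: [0.6196, 0.1485, 0.3688]
orientation: [-1.977, -2.441, 0.004]
contact_force: [0.4, -0.0, 0.6]
grip_width: 0.035
gripper_force: 0.0
rim x -0.04935684616118735 0.047027792233389744 0.15285209870804434
rim x -0.049500447233422465 0.047145932133999764 0.1527705568673247
rim x -0.049465200345886105 0.047073671715409694 0.1527826500306028
grip [0.61951213 0.14748817 0.22258393] -0.0016972513488843046 552
```

The pail is still, level and centred, so I hand in.

```bash
python3 -c "
from bench import r
print(r.hand_in())"
```

```text
the job is handed in; nothing more can be done
None
```

The pail hangs still and level by its bail in both prong valleys, measured about 2 mm off my estimate of the seat along the prongs; the job is handed in, but the hand-in reported no verdict.

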